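# Rock a plug-in relay out of its base and hold it clear

### The job

The relay on the test panel is due for a look at its contact blades: swing the wire retaining bail off it to the far side, then take hold of the relay and rock it side to side in its tight base, one side up and then the other, until both sides are free, and lift it out upright. Do not yank it straight out, and leave the loose things round the panel where they are. Finish while still holding the relay in the gripper, upright and just clear above its base (a centimetre or two); do not put it down or let go.

Things in the scene. Friction and masses are not known exactly. Their poses are not given: they have to be found in the camera images.
- relay_panel: Grey metal test panel, 170 mm (its x) by 270 mm (its y), fixed on the bench. Origin: centre of its underside, on the bench; at yaw 0 its x points away from the robot, y to the left. A steel rail along y carries the relay base in the middle and, 78 to 128 mm off it, terminal blocks on the +y side (up to 53 mm high) and a white circuit breaker on the -y side (up to 72 mm high).
- socket_mouth (a point): Centre of the rim of the relay base's well, 45 mm above the bench, straight above the panel's origin. The grey plastic base is 88 mm (x) by 52 mm (y), with screw terminals 34 mm high and lower on its x sides; its well opens 31 mm (x) by 39 mm (y) and is 12 mm deep (floor 33 mm above the bench).
- relay: Plug-in relay, about 95 g: clear cover over a copper coil, 36 mm (its x) by 42 mm (its y) by 54 mm high, on a plug foot 29 x 30 x 13 mm with brass blades bowed 3 mm out of its +y and -y flanks. Origin: centre of the foot's underside, 33 mm above the bench when plugged in (as at the start, axes parallel to the panel's); the cover then stands 46 to 100 mm above the bench.
- relay_left (a point): Middle of the cover's lower edge on the relay's +y side (21 mm from the middle, 13 mm above its origin); 46 mm above the bench when plugged in. Sprung contacts in the well's +y and -y walls snap over the bowed blades: each holds its side with about 25 to 30 N over the first 2 mm and has let go of it about 4 mm up; after both it lifts out easily.
- relay_right (a point): The same on the -y side. Rocking means leaning the relay about its x axis, so that its top goes towards +y or -y: it pivots on the foot's lower edge (15 mm from the middle) on the side it leans to, while the other side comes up; about 12 N sideways at the cover does it. There is room for about 10 degrees; 8 degrees frees the raised side.
- bail (a joint): Retaining bail, a hoop of 2.8 mm steel wire: 0 = upright over the relay, starts at 0 to 0.15, grows as it swings over to the panel's +x side, 1.62 rad = lying there, open. Pivot axis: parallel to the panel's y, 40 mm above its origin. Legs 29 mm either side of the middle, cross bar 65 mm from the pivot. A light push moves it; past about 0.4 rad it falls open by itself and lies still.
- bail_tab (a point): Finger tab of the bail: a loop of the wire 12 to 18 mm wide along y that stands up 14 mm from the middle of the cross bar; this point lies in its middle, 73.5 mm from the pivot, so about 113 mm above the bench at the start. The tab's top is 81 mm from the pivot.
- driver_teal: Teal screwdriver, 210 mm long, lying loose on the bench to the right of the panel; to be left alone. Origin under its middle.
- bit_block: Black block of driver bits, 70 x 28 x 43 mm, standing loose to the right of the panel; to be left alone. Origin under its middle.
- swab_jar: White stand of cotton swabs, 57 mm across, 84 mm high, loose to the left of the panel; to be left alone. Origin under its middle.
Things that resemble listed ones, but are neither listed nor needed, are in the scene too. What is shaped like the relay but blue is not meant.

How it is judged:
By the outcome, as a careful person would: the job done as asked, in the order asked, and still so for the second after the job is handed in, while the arm keeps its last pose, push and grip.
It also fails if it takes over 42 s, if anything falls off the work surface, if the arm or the gripper's body presses on something with over 40 N, if the wrist force passes 120 N, or if a joint passes its speed limit or range.

### The arm

A 6-joint arm with a two-finger parallel gripper is mounted at the origin on a cart in front of the work surface, level with it; the furniture and walls round the work are solid. World frame = base frame: x ahead of the robot, y to its left, z up, the work surface at z = 0. Lengths are in mm, angles in rad, forces in N, time in s.
With the tool pointing down it reaches from about 300 to 775 mm from the base axis. Payload 14.6 kg.
Tool frame: the origin (TCP) lies on the mounting face of the last link; the fingertips stand 173 mm ahead of it and the grasp point (between the pads) lies 155 mm ahead of it; z points along the fingers, y is the line along which they close (so a half turn about z gives the same grasp; the last joint's range is limited). The gripper opens to 85 mm and grips with 20 to 120 N. Pads are 22 mm wide; open, the fingers measure 114 mm over their backs; the gripper's body (76 mm by 85 mm) begins 54 mm behind the grasp point. The pads swing forward as they close: fully open they stand 13 mm farther back than shut.
Start: joints at [-1.191, 0.3, 1.521, -0, 1.321, -0.067], TCP at [237.637, -496.003, 404.681] pointing down, gripper open.
Joint ranges: [-3.03, 3.03], [-0.79, 2.21], [0.23, 2.52], [-1.04, 4.18], [0, 3.07], [-2.55, 2.55]. Speed limits (rad/s): [2.22, 2.22, 2.57, 3.14, 3.14, 3.14].

### API

Orientations are given as a 3x3 rotation matrix whose columns are the frame's x, y, z axes.
In Python, from workcell import manip, optics gives the robot as it stands.
- The arm moves only by the shell command python3 -m inch 'ROWS' [FORCE]. ROWS is JSON, a list of rows, each a list of 7 numbers: the shift along the tool's x, y, z in m, then the turn, a rotation vector about the tool's x, y, z in degrees, then the gripper's target within -1 to 1 (fully open at 1, half-way at 0, shut at -1). A call has 1 to 5 rows; each row is the pose to reach, as a shift and turn from the pose commanded when the call began, along the tool's axes at that moment; what a row does not reach only later rows make up. A row lasts 1/8 s, in which the tool goes at most 62.5 mm and 10.7 degrees, less where a joint would pass 70% of its speed; a pose out of reach is approached as far as the arm can. A call with a gripper value outside its range is refused whole. The fingers move at their own pace and stop on an object; FORCE is the grip in N (left out, the last holds). Time passes only in rows, so rows that repeat a pose let the fingers close. It gives the time, the measured TCP pose, the force, the opening and the grip force at its end, in the units of the state.
- manip.get_obs(): the state, without advancing time (a new reading comes with each control period).
- optics.read_camera(name): name is "scene" or "top"; returns a dict with "color" (384x512x3 uint8, red, green, blue), "intrinsics" (3x3 intrinsics, pixels), "world_from_camera" (4x4, takes a point from camera to world coordinates). Camera axes: x right, y up, looking along -z (the intrinsics and any distortion apply to the point x, -y, -z); pixel columns grow to the right and rows downward; lengths in mm; the calibration is good to about 2 mm. A picture is of the moment at which its call begins. There is no depth.
- manip.hand_in(): hands the job in; it is judged then, once.
The state is a dict: "time_s": time; "joint_positions": joint angles; "joint_velocities": joint speeds; "joint_efforts": joint torques, N m; "position": TCP position; "tool_rot": TCP orientation; "wrist_force": force on the tool from outside, world axes, zero at the start; "moment": the same for the moment, N m; "gripper_width": finger opening in mm; "finger_force": force on a finger pad.
Only numpy, scipy, OpenCV 4.12 (cv2) and the standard library are available. Lean on these libraries where they do the work, as an engineer would, in place of code of your own. Each camera call takes 0.05 s, during which the arm holds its last target. There are 200 camera calls.

## Working session

There is one attempt and no reset: what is moved stays moved. The work goes in short steps, Python scripts to look and compute and a shell command to move; the robot and the scene stay as the last step left them, time stands still between calls to the robot, and variables do not carry over. Pictures are saved under pics/ and viewed, at most 10 in all, crops included, and the job is handed in when it is done.

```bash
mkdir -p pics; ls
python3 - <<'E'
from workcell import manip, optics
import cv2
for n in("scene","top"):
    d=optics.read_camera(n); cv2.imwrite(f"pics/{n}0.png",cv2.cvtColor(d["color"],cv2.COLOR_RGB2BGR))
    print(n,d["intrinsics"],d["world_from_camera"],[k for k in d])
o=manip.get_obs();print(o["time_s"],o["position"],o["tool_rot"],o["gripper_width"])
E
```

```text
pics
scene [[471.22240922   0.         267.06882638]
 [  0.         471.22240922 194.50318459]
 [  0.           0.           1.        ]] [[-8.50933416e-01  3.63914088e-01 -3.78786033e-01  3.28776938e+01]
 [-5.25253076e-01 -5.83141225e-01  6.19722129e-01  8.21419713e+02]
 [ 4.63986177e-03  7.26300797e-01  6.87361349e-01  9.68800256e+02]
 [ 0.00000000e+00  0.00000000e+00  0.00000000e+00  1.00000000e+00]] ['color', 'intrinsics', 'world_from_camera']
top [[378.08415138   0.         261.75934174]
 [  0.         378.08415138 199.96762222]
 [  0.           0.           1.        ]] [[-1.30522488e-02  9.95672028e-01 -9.20154943e-02  4.06935147e+02]
 [-9.99718211e-01 -1.11695428e-02  2.09461403e-02  7.97867095e+01]
 [ 1.98277149e-02  9.22629595e-02  9.95537246e-01  1.27859130e+03]
 [ 0.00000000e+00  0.00000000e+00  0.00000000e+00  1.00000000e+00]] ['color', 'intrinsics', 'world_from_camera']
0.1 [ 237.61029826 -495.99450689  404.18179225] [[ 9.01858186e-01  4.32032029e-01 -3.72464433e-04]
 [ 4.32032183e-01 -9.01857683e-01  9.54987435e-04]
 [ 7.66752483e-05 -1.02217986e-03 -9.99999475e-01]] 85.17955595918953
```

View pics/scene0.png

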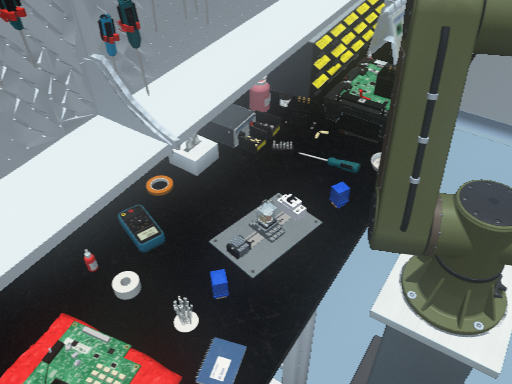

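View pics/top0.png

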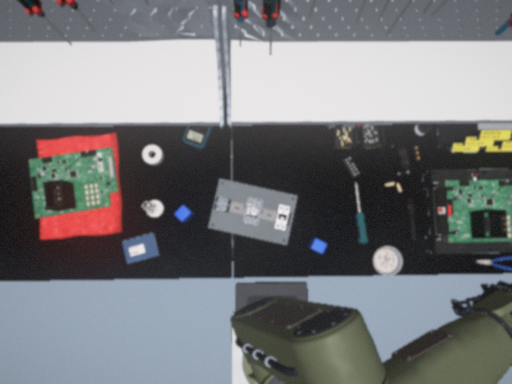

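The top view shows the grey panel centred near (253,211), with the breaker (white) at (283,215), the terminals at (222,205) and the relay at about (253,210). The two blue decoys are at (183,213) and (318,245). In the scene view the relay is at (267,212) and the decoys are at (340,194) and (220,284). The clear relay in the base on the panel fits the description. I'll fit the panel and confirm with a crop.

```bash
cat > h.py <<'E'
import numpy as np, cv2
from workcell import manip, optics
def cam(n):
    d=optics.read_camera(n); return d["color"],d["intrinsics"],d["world_from_camera"]
def proj(p,K,T):
    c=(np.asarray(p,float)-T[:3,3])@T[:3,:3]; c=c*[1,-1,-1]; q=c@K.T; return q[...,:2]/q[...,2:]
def ray(uv,z,K,T):
    uv=np.atleast_2d(uv).astype(float); c=np.c_[uv,np.ones(len(uv))]@np.linalg.inv(K).T*[1,-1,-1]
    w=c@T[:3,:3].T; o=T[:3,3]; return o+w*((z-o[2])/w[:,2])[:,None]
E
python3 - <<'E'
from h import *
out=[]
for n,(x0,y0,x1,y1) in dict(top=(200,170,306,252),scene=(200,185,330,280)).items():
    im,K,T=cam(n); g=cv2.cvtColor(im,cv2.COLOR_RGB2GRAY)
    m=np.zeros_like(g); m[y0:y1,x0:x1]=(g[y0:y1,x0:x1]>60)*255
    if n=="top": m[:, 229:234][:10]=0
    m=cv2.morphologyEx(m,cv2.MORPH_OPEN,np.ones((5,5)))
    c=max(cv2.findContours(m,0,2)[0],key=cv2.contourArea)
    w=ray(c[:,0,:],3,K,T)[:,:2].astype(np.float32)
    r=cv2.minAreaRect(w); print(n,r, cv2.boxPoints(cv2.minAreaRect(c)).tolist())
    cr=cv2.resize(im[y0:y1,x0:x1],None,fx=5,fy=5,interpolation=cv2.INTER_CUBIC)[:300 if 0 else 600]
    out.append(cr)
H=max(o.shape[0] for o in out)
im=out[1]; cv2.imwrite("pics/crop_s.png",im[...,::-1]); cv2.imwrite("pics/crop_t.png",out[0][...,::-1])
E
```

```text
top ((487.6172790527344, 84.17684173583984), (279.1650085449219, 182.29827880859375), 76.71275329589844) [[206.3145751953125, 228.30335998535156], [218.41571044921875, 175.8651580810547], [299.19097900390625, 194.50559997558594], [287.08984375, 246.9438018798828]]
scene ((490.2281494140625, 65.48509216308594), (297.9280090332031, 181.2430419921875), 77.06684112548828) [[208.9512176513672, 240.43902587890625], [286.6341552734375, 178.29269409179688], [322.04876708984375, 222.56100463867188], [244.3658447265625, 284.70733642578125]]
```

View pics/crop_s.png

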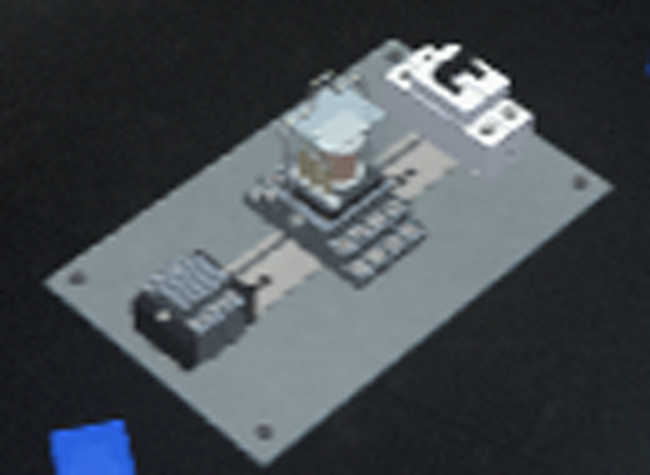

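View pics/crop_t.png

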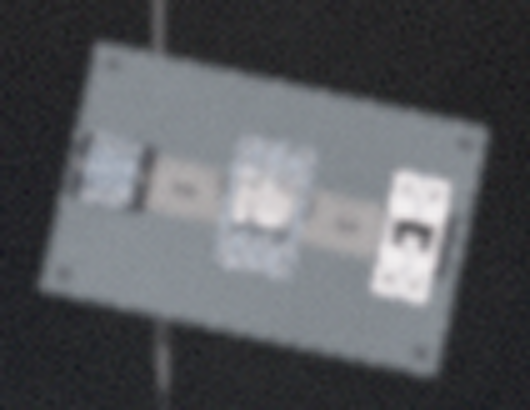

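The crops confirm it: the clear cover over the copper coil at scene (267,212) sits in the mid-panel base. The bail is upright, with its tab at about (265,201), and the breaker is on the -y end. Next I'll take the centre and yaw from the corners in both views.

Run:
```python
from h import *
C={"top":[(98,42),(490,128),(437,375),(40,292)],"scene":[(45,283),(265,465),(612,187)]}
for n,off in (("top",(200,170)),("scene",(200,185))):
    im,K,T=cam(n); p=ray(np.array(C[n])/5-.4+off,3,K,T)[:,:2]
    if n=="top":
        c=p.mean(0); y=(p[0]+p[3]-p[1]-p[2])/2; print(np.linalg.norm(y), np.linalg.norm(p[0]-p[3]))
    else:
        c=(p[0]+p[2])/2; y=p[1]-p[2]; print(np.linalg.norm(y),np.linalg.norm(p[0]-p[1]))
    print(n,c,np.degrees(np.arctan2(y[1],y[0]))-90)
    # tab at approx 113 mm: scene crop tab pixel
    if n=="scene": print("tab s",ray(np.array([[(330,80)]])[0]/5-.4+off,113,K,T), "cover top ctr",ray(np.array([[(338,118)]])[0]/5-.4+off,100,K,T))
    else:
        print("cover",ray(np.array([[(262,205)]])[0]/5-.4+off,90,K,T),"base",ray(np.array([[(267,207)]])[0]/5-.4+off,34,K,T))
o=manip.get_obs();print(o["position"],o["time_s"])
```

```text
272.5599354878376 173.56949499903962
top [486.75764768  83.42938841] -12.788823034613799
cover [[483.52772991  85.94401308  90.        ]] base [[485.77695177  82.95331719  34.        ]]
270.8640481400799 170.63722563539136
scene [488.85389013  77.32969604] -13.083649171302781
tab s [[495.59034664  71.53361624 113.        ]] cover top ctr [[484.1221556   82.05903851 100.        ]]
[ 237.63937362 -495.99003133  404.48440031] 0.3
```

```bash
cat > d.py <<'E'
import sys
from h import *
from scipy.spatial.transform import Rotation as R
C=np.array([486.5,81,0]); yaw=-13.0
def delta(px,py,z,lean=0):
    "tool shift (mm) and turn (deg) to TCP at panel x,y and height z"
    P=R.from_euler("z",yaw,degrees=True); o=manip.get_obs(); A=np.array(o["tool_rot"])
    t=C+P.apply([px,py,0])+[0,0,z]; B=P.as_matrix()@R.from_euler("x",lean,degrees=True).as_matrix()@np.diag([1,-1,-1.])
    print("t",round(o["time_s"],2),"j",np.round(o["joint_positions"],2),"F",np.round(o["wrist_force"],1),"w",round(o["gripper_width"],1))
    p=P.inv().apply(np.array(o["position"])-C); print("now panel",p.round(1),"shift",(A.T@(t-o["position"])).round(1),"turn",np.degrees(R.from_matrix(A.T@B).as_rotvec()).round(2))
if __name__=="__main__": delta(*map(float,sys.argv[1:]))
E
python3 -m inch '[[0.042,-0.0425,0,0,0,6,-1],[0.084,-0.085,0,0,0,12,-1],[0.126,-0.1275,0,0,0,18,-1],[0.168,-0.17,0,0,0,24,-1],[0.21,-0.2125,0,0,0,30,-1]]' 40; python3 d.py -45 0 320
```

```text
time_s: 0.92
position: [335.3, -211.8, 404.8]
tool_rot: [[0.997, -0.081, 0.001], [-0.081, -0.997, -0.0], [0.001, 0.0, -1.0]]
wrist_force: [1.5, 0.1, 0.7]
gripper_width: 0.0
finger_force: 0.0
t 0.93 j [-0.66 -0.05  1.92  0.    1.28  1.  ] F [1.5 0.1 0.7] w 0.0
now panel [ -81.4 -319.3  404.8] shift [  82.5 -310.6   84.8] turn [ 0.01 -0.03  8.38]
```

```bash
python3 -m inch '[[0.014,-0.055,0.01,0,0,1.6,-1],[0.028,-0.11,0.02,0,0,3.2,-1],[0.042,-0.165,0.03,0,0,4.8,-1],[0.056,-0.22,0.04,0,0,6.4,-1],[0.070,-0.27,0.05,0,0,8.4,-1]]' ; python3 d.py -45 0 320
```

```text
time_s: 1.55
position: [425.9, 52.2, 354.6]
tool_rot: [[0.975, -0.222, 0.001], [-0.222, -0.975, 0.0], [0.001, -0.0, -1.0]]
wrist_force: [-0.3, -1.0, 0.8]
gripper_width: 0.0
finger_force: 0.0
t 1.55 j [ 0.04  0.08  1.9  -0.    1.15  1.83] F [-0.3 -1.   0.8] w 0.0
now panel [-52.5 -41.6 354.6] shift [  7.6 -41.6  34.6] turn [-0.01 -0.04  0.17]
```

```bash
python3 -m inch '[[0.004,-0.021,0.03,0,0,0.2,-1],[0.0075,-0.0415,0.06,0,0,0.2,-1],[0.0075,-0.0415,0.072,0,0,0.2,-1],[0.0075,-0.0415,0.072,0,0,0.2,-1]]' ; python3 d.py -45 0 281
python3 - <<'E'
from h import *
o=[]
for n,(x,y) in dict(top=(253,208),scene=(267,205)).items():
    im,K,T=cam(n); o.append(cv2.resize(im[y-35:y+35,x-40:x+40],(400,350),interpolation=cv2.INTER_CUBIC))
cv2.imwrite("pics/pre.png",np.hstack(o)[...,::-1])
E
```

```text
time_s: 2.05
position: [442.1, 88.5, 282.5]
tool_rot: [[0.974, -0.225, -0.001], [-0.225, -0.974, -0.0], [-0.001, 0.001, -1.0]]
wrist_force: [0.3, 0.1, 0.5]
gripper_width: 0.1
finger_force: 0.0
t 2.05 j [ 0.12  0.23  1.92 -0.    0.99  1.91] F [0.3 0.1 0.5] w 0.1
now panel [-45.   -2.6 282.5] shift [-0.  -2.6  1.5] turn [ 0.03  0.07 -0.  ]
```

View pics/pre.png

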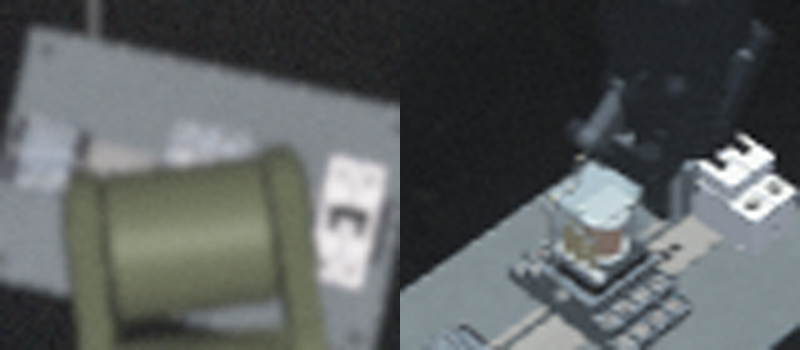

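```bash
python3 -m inch '[[0.012,-0.0026,0.0015,0,0,0,-1],[0.024,-0.0026,0.0015,0,0,0,-1],[0.034,-0.0026,0.0015,0,0,0,-1],[0.042,-0.0026,0.0015,0,0,0,-1],[0.050,-0.0026,0.0015,0,0,0,-1]]' ; python3 -m inch '[[0.007,0,0,0,0,0,-1],[0.014,0,0,0,0,0,-1],[0.020,0,0,0,0,0,-1],[0.025,0,0,0,0,0,-1],[0.030,0,0,0,0,0,-1]]';  python3 d.py -25 0 320
python3 - <<'E'
from h import *
o=[]
for n,(x,y) in dict(top=(253,208),scene=(267,205)).items():
    im,K,T=cam(n); o.append(cv2.resize(im[y-35:y+35,x-40:x+40],(400,350),interpolation=cv2.INTER_CUBIC))
cv2.imwrite("pics/push.png",np.hstack(o)[...,::-1])
E
```

```text
time_s: 2.78
position: [492.0, 80.1, 281.1]
tool_rot: [[0.974, -0.225, -0.0], [-0.225, -0.974, -0.0], [-0.0, 0.0, -1.0]]
wrist_force: [-0.8, -1.7, -0.4]
gripper_width: 0.0
finger_force: 0.0
time_s: 3.4
position: [521.0, 73.5, 281.2]
tool_rot: [[0.974, -0.225, -0.0], [-0.225, -0.974, -0.0], [-0.0, 0.0, -1.0]]
wrist_force: [0.2, -0.4, -0.3]
gripper_width: -0.1
finger_force: 0.0
t 3.4 j [ 0.07  0.39  1.72 -0.    1.04  1.87] F [ 0.2 -0.4 -0.3] w -0.1
now panel [ 35.3   0.5 281.2] shift [-60.3   0.5 -38.8] turn [0. 0. 0.]
```

View pics/push.png

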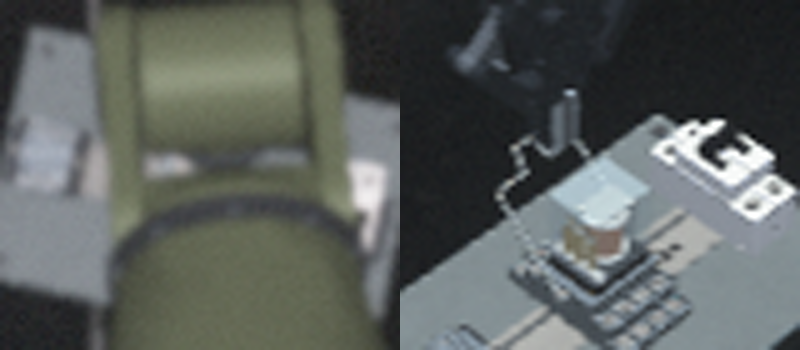

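The bail is leaning over to the +x side, tab at crop (530,148), with the fingertip against it. I'll push a little further, then back off and look.

```bash
python3 -m inch '[[0.006,0,0,0,0,0,-1],[0.010,0,0,0,0,0,-1],[0.012,0,0,0,0,0,-1],[0.0,0,-0.03,0,0,0,-1],[-0.03,0,-0.06,0,0,0,-1]]';  python3 d.py 0 0 320
python3 - <<'E'
from h import *
o=[]
for n,(x,y) in dict(top=(253,208),scene=(267,205)).items():
    im,K,T=cam(n); print(n,proj([[519.5,73.5,108]],K,T)); o.append(cv2.resize(im[y-35:y+35,x-40:x+40],(400,350),interpolation=cv2.INTER_CUBIC))
cv2.imwrite("pics/open.png",np.hstack(o)[...,::-1])
E
```

```text
time_s: 4.12
position: [491.4, 80.2, 341.6]
tool_rot: [[0.974, -0.225, -0.001], [-0.225, -0.974, -0.0], [-0.001, 0.0, -1.0]]
wrist_force: [0.6, -0.0, 0.3]
gripper_width: -0.4
finger_force: 0.0
t 4.12 j [0.09 0.25 1.74 0.   1.15 1.89] F [ 0.6 -0.   0.3] w -0.4
now panel [5.000e+00 3.000e-01 3.416e+02] shift [-5.   0.3 21.6] turn [ 0.01  0.03 -0.03]
top [[255.84480678 198.63462406]]
scene [[257.47715488 199.05318761]]
```

View pics/open.png

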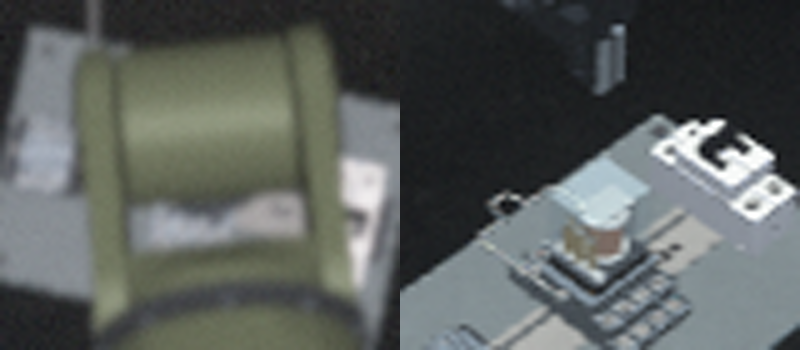

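The bail now lies flat on the +x side, tab at crop (503,203), and the relay is uncovered. Next I'll use the visible fingertip and cover top in the scene view to correct the camera offset.

Run:
```python
from h import *
im,K,T=cam("scene"); p=np.array(manip.get_obs()["position"]); print("tip pred",proj([p+[0,0,-173]],K,T),"obs ~",(602-400)/5+227-.4,93/5+170-.4)
P=lambda x,y,z:[486.5+.974*x+.225*y,81-.225*x+.974*y,z]
print("top corners pred (crop)",((proj([P(x,y,100) for x in(-18,18) for y in(-21,21)],K,T)-[227,170]+.4)*5+[400,0]).round(0).tolist())
print("base corners pred",((proj([P(x,y,34) for x in(-44,44) for y in(-26,26)],K,T)-[227,170]+.4)*5+[400,0]).round(0).tolist())
c=cv2.resize(im[185:245,230:300],None,fx=8.5,fy=8.5,interpolation=cv2.INTER_CUBIC)
for q,col in ((proj([P(x,y,100) for x,y in((-18,-21),(18,-21),(18,21),(-18,21))],K,T),(255,0,0)),(proj([P(x,y,45) for x,y in((-18,-26),(18,-26),(18,26),(-18,26))],K,T),(255,255,0))):
    cv2.polylines(c,[((q-[230,185]+.5)*8.5).astype(np.int32)],True,col,1)
cv2.imwrite("pics/ov.png",c[...,::-1])
```

```text
tip pred [[265.29003641 187.19841477]] obs ~ 267.0 188.2
top corners pred (crop) [[653.0, 187.0], [596.0, 228.0], [604.0, 153.0], [547.0, 193.0]]
base corners pred [[692.0, 294.0], [624.0, 346.0], [576.0, 211.0], [509.0, 259.0]]
```

View pics/ov.png

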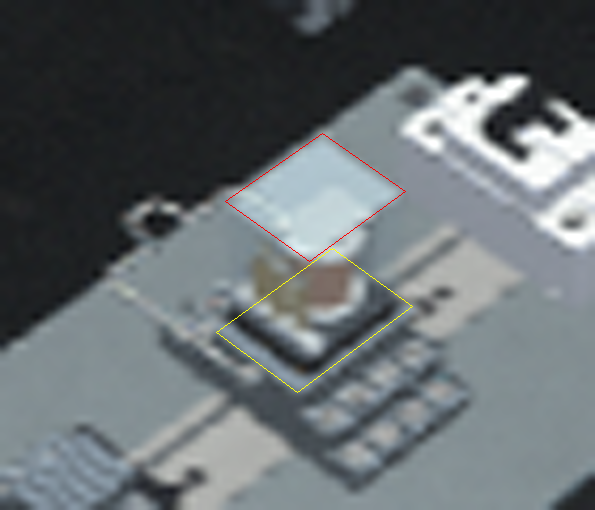

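The predicted outlines sit on the cover (red) and base (yellow) to within about 1 px, so a centre of about (487.5,82) and yaw -13° will do. Next I'll open up, centre and descend.

```bash
sed -i 's/486.5,81,0/487.5,82,0/' d.py; python3 -m inch '[[-0.004,-0.0007,0,0,0,0,0.6],[-0.004,-0.0007,0.0,0,0,0,0.6],[-0.004,-0.0007,0.03,0,0,0,0.6],[-0.004,-0.0007,0.05,0,0,0,0.6],[-0.004,-0.0007,0.05,0,0,0,0.6]]' 60;  python3 d.py 0 0 230
```

```text
time_s: 4.9
position: [487.8, 81.8, 289.6]
tool_rot: [[0.974, -0.225, -0.004], [-0.225, -0.974, -0.0], [-0.003, 0.001, -1.0]]
wrist_force: [-0.9, -0.2, -0.1]
gripper_width: 68.4
finger_force: 0.0
t 4.9 j [0.09 0.31 1.8  0.   1.04 1.89] F [-0.9 -0.2 -0.1] w 68.4
now panel [ 3.000e-01 -2.000e-01  2.896e+02] shift [-0.1 -0.2 59.6] turn [ 0.06  0.2  -0.01]
```

```bash
python3 -m inch '[[0,0,0.02,0,0,0,0.6],[0,0,0.035,0,0,0,0.6],[0,0,0.05,0,0,0,0.6],[0,0,0.060,0,0,0,0.6],[0,0,0.060,0,0,0,0.6]]';  python3 d.py 0 0 230
python3 - <<'E'
from h import *
im,K,T=cam("scene"); c=cv2.resize(im[175:245,230:310],(640,560),interpolation=cv2.INTER_CUBIC)
cv2.imwrite("pics/down.png",c[...,::-1])
E
```

```text
time_s: 5.52
position: [487.7, 81.9, 230.6]
tool_rot: [[0.974, -0.225, -0.001], [-0.225, -0.974, -0.0], [-0.001, 0.0, -1.0]]
wrist_force: [0.1, -0.4, -0.5]
gripper_width: 68.5
finger_force: 0.0
t 5.53 j [ 0.09  0.4   1.83 -0.    0.9   1.89] F [ 0.1 -0.4 -0.5] w 68.5
now panel [ 3.000e-01 -1.000e-01  2.306e+02] shift [-0.3 -0.1  0.6] turn [ 0.02  0.06 -0.  ]
```

View pics/down.png

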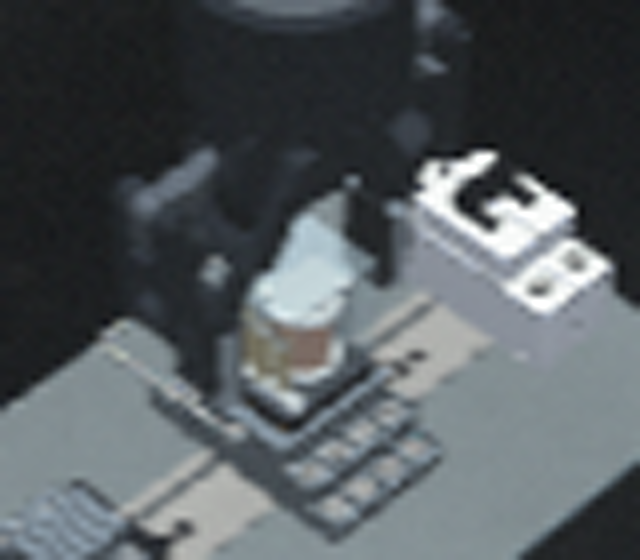

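The fingers straddle the cover, left tip at about (205,370) and right at about (385,265), with gaps on both sides. I'll close gently and check the side force.

```bash
python3 -m inch '[[0,0,0.0006,0,0,0,0.1],[0,0,0.0006,0,0,0,0.05],[0,0,0.0006,0,0,0,0.02],[0,0,0.0006,0,0,0,-0.1],[0,0,0.0006,0,0,0,-0.1]]' 20;  python3 d.py 0 0 230
```

```text
time_s: 6.2
position: [488.1, 82.5, 231.5]
tool_rot: [[0.974, -0.225, 0.002], [-0.225, -0.974, 0.002], [0.002, -0.002, -1.0]]
wrist_force: [1.5, 9.7, 5.0]
gripper_width: 42.0
finger_force: 24.4
t 6.2 j [0.09 0.4  1.83 0.   0.9  1.89] F [1.5 9.7 5. ] w 42.0
now panel [  0.5   0.6 231.5] shift [-0.5  0.6  1.5] turn [-0.12 -0.12 -0.  ]
```

```bash
python3 -m inch '[[0,-0.0008,-0.0009,0,0,0,-0.1],[0,-0.0012,-0.0009,0,0,0,-0.1]]' 70;  python3 d.py 0 0 230
```

```text
time_s: 6.45
position: [488.2, 83.4, 231.7]
tool_rot: [[0.974, -0.225, 0.001], [-0.225, -0.974, 0.001], [0.001, -0.001, -1.0]]
wrist_force: [3.0, 3.5, -2.8]
gripper_width: 41.0
finger_force: 71.9
t 6.45 j [0.1  0.4  1.83 0.   0.91 1.89] F [ 3.   3.5 -2.8] w 41.0
now panel [  0.4   1.5 231.7] shift [-0.4  1.5  1.7] turn [-0.05 -0.06  0.01]
```

```bash
python3 -m inch '[[0,-0.0035,-0.0003,-1,0,0,-0.1],[0,-0.0069,-0.0004,-2,0,0,-0.1],[0,-0.0104,-0.0005,-3,0,0,-0.1],[0,-0.0139,-0.0006,-4,0,0,-0.1],[0,-0.0174,-0.0006,-5,0,0,-0.1]]';  python3 d.py 0 0 230
```

```text
time_s: 7.08
position: [492.0, 100.4, 231.8]
tool_rot: [[0.974, -0.224, -0.02], [-0.225, -0.971, -0.085], [0.0, 0.087, -0.996]]
wrist_force: [4.7, 5.9, -10.4]
gripper_width: 41.4
finger_force: 72.6
t 7.08 j [ 0.14  0.42  1.8  -0.1   0.95  2.  ] F [  4.7   5.9 -10.4] w 41.4
now panel [2.000e-01 1.890e+01 2.318e+02] shift [-0.2 18.7  3.4] turn [ 5.02 -0.   -0.02]
```

```bash
python3 -m inch '[[0,-0.0039,-0.0002,-1.1,0,0,-0.1],[0,-0.0078,-0.0004,-2.25,0,0,-0.1],[0,-0.0117,-0.0005,-3.4,0,0,-0.1],[0,-0.0156,-0.0005,-4.5,0,0,-0.1],[0,-0.0156,-0.0005,-4.5,0,0,-0.1]]';  python3 d.py 0 0 230
```

```text
time_s: 7.7
position: [495.6, 115.8, 231.3]
tool_rot: [[0.974, -0.222, -0.037], [-0.225, -0.961, -0.161], [0.0, 0.165, -0.986]]
wrist_force: [1.1, 5.9, -2.7]
gripper_width: 41.0
finger_force: 73.1
t 7.7 j [ 0.18  0.44  1.78 -0.18  1.    2.08] F [ 1.1  5.9 -2.7] w 41.0
now panel [2.000e-01 3.480e+01 2.313e+02] shift [-0.3 34.1  7.1] turn [ 9.51 -0.02  0.02]
```

The force fell at 9.5° lean, so the -y side is free. Next I'll go back through upright and lean towards -y.

```bash
python3 -m inch '[[0,0.0072,0.0005,2,0,0,-0.1],[0,0.01415,0.0014,4,0,0,-0.1],[0,0.021,0.0025,6,0,0,-0.1],[0,0.0278,0.0039,8,0,0,-0.1],[0,0.0329,0.0051,9.5,0,0,-0.1]]';  python3 d.py 0 1.5 231.7
```

```text
time_s: 8.32
position: [487.9, 83.0, 231.7]
tool_rot: [[0.974, -0.225, -0.0], [-0.225, -0.974, 0.001], [-0.0, -0.001, -1.0]]
wrist_force: [-0.0, 8.6, 0.3]
gripper_width: 41.2
finger_force: 73.4
t 8.32 j [0.09 0.4  1.83 0.   0.91 1.89] F [-0.   8.6  0.3] w 41.2
now panel [1.000e-01 1.100e+00 2.317e+02] shift [-0.1 -0.4 -0. ] turn [-0.06  0.03  0.  ]
```

```bash
python3 -m inch '[[0,0.0035,-0.0003,1,0,0,-0.1],[0,0.0069,-0.0004,2,0,0,-0.1],[0,0.0104,-0.0005,3,0,0,-0.1],[0,0.0139,-0.0006,4,0,0,-0.1],[0,0.0174,-0.0006,5,0,0,-0.1]]';  python3 d.py 0 1.5 231.7;python3 -m inch '[[0,0.0039,-0.0002,1.1,0,0,-0.1],[0,0.0078,-0.0004,2.25,0,0,-0.1],[0,0.0117,-0.0005,3.4,0,0,-0.1],[0,0.0156,-0.0005,4.5,0,0,-0.1],[0,0.0156,-0.0005,4.5,0,0,-0.1]]';  python3 d.py 0 1.5 231.7
```

```text
time_s: 8.95
position: [484.0, 66.1, 232.1]
tool_rot: [[0.974, -0.224, 0.019], [-0.225, -0.971, 0.085], [-0.001, -0.087, -0.996]]
wrist_force: [2.5, 7.6, -5.3]
gripper_width: 41.3
finger_force: 72.6
t 8.95 j [0.05 0.39 1.86 0.11 0.88 1.78] F [ 2.5  7.6 -5.3] w 41.3
now panel [ 1.000e-01 -1.630e+01  2.321e+02] shift [ -0.1 -17.7   1.9] turn [-5.01  0.05  0.02]
time_s: 9.57
position: [480.5, 51.0, 231.7]
tool_rot: [[0.974, -0.222, 0.037], [-0.225, -0.961, 0.162], [-0.001, -0.166, -0.986]]
wrist_force: [0.7, 10.2, -1.5]
gripper_width: 41.4
finger_force: 73.0
t 9.57 j [0.01 0.38 1.87 0.21 0.86 1.67] F [ 0.7 10.2 -1.5] w 41.4
now panel [ 2.000e-01 -3.170e+01  2.317e+02] shift [ -0.2 -32.8   5.5] turn [-9.56  0.04 -0.01]
```

Both sides have now been raised. Next I'll rock the -y side up about the raised +y edge until the relay is upright, so neither contact reseats.

```bash
python3 -m inch '[[0,-0.0073,-0.0001,-2,0,0,-0.1],[0,-0.0142,-0.0003,-4,0,0,-0.1],[0,-0.0212,-0.0002,-6,0,0,-0.1],[0,-0.0282,0.0001,-8,0,0,-0.1],[0,-0.0334,0.0005,-9.56,0,0,-0.1]]';  python3 d.py 0 1.5 231.7
```

```text
time_s: 10.2
position: [487.4, 83.2, 233.2]
tool_rot: [[0.974, -0.225, -0.004], [-0.225, -0.974, -0.002], [-0.003, 0.003, -1.0]]
wrist_force: [16.8, 5.5, -52.8]
gripper_width: 41.2
finger_force: 78.5
t 10.2 j [ 0.1   0.4   1.83 -0.    0.91  1.89] F [ 16.8   5.5 -52.8] w 41.2
now panel [ -0.3   1.1 233.2] shift [ 0.3 -0.4  1.5] turn [ 0.19  0.19 -0.  ]
```

Pulling at upright loaded both contacts (53 N), because the arm sagged and the sides snapped back in. I'll release that load at once and rock again, keeping the freed side up with sag allowance.

```bash
sed -i 's/,"w",/,"M",np.round(o["moment"],2),"w",/' d.py; python3 -m inch '[[0,0,0.0025,0,0,0,-0.1],[0,0,0.005,0,0,0,-0.1],[0,0,0.005,0,0,0,-0.1]]' 90;  python3 d.py 0 1.5 231.7
python3 - <<'E'
from h import *
im,K,T=cam("scene"); c=cv2.resize(im[175:245,230:310],(640,560),interpolation=cv2.INTER_CUBIC)
cv2.imwrite("pics/mid.png",c[...,::-1])
E
```

```text
time_s: 10.58
position: [487.9, 83.3, 231.9]
tool_rot: [[0.974, -0.225, -0.001], [-0.225, -0.974, -0.001], [-0.001, 0.001, -1.0]]
wrist_force: [-2.0, 8.7, 3.5]
gripper_width: 40.5
finger_force: 101.5
t 10.57 j [ 0.1   0.4   1.83 -0.    0.91  1.89] F [-2.   8.7  3.5] M [ 1.53  0.53 -0.07] w 40.5
now panel [1.000e-01 1.400e+00 2.319e+02] shift [-0.1 -0.1  0.2] turn [0.05 0.03 0.01]
```

View pics/mid.png

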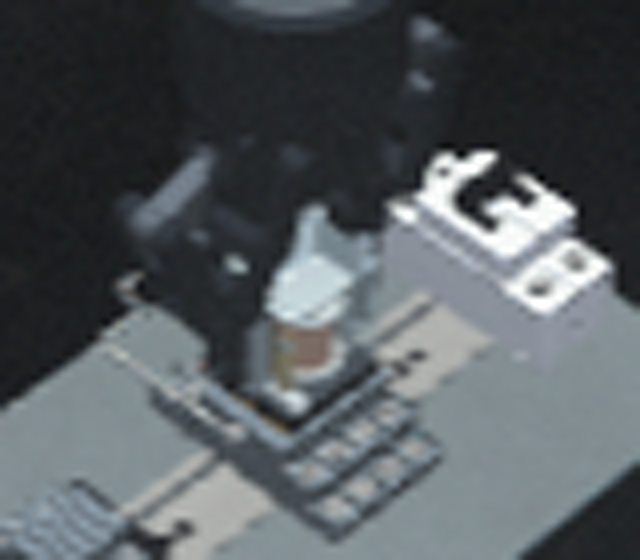

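The relay is still seated and firmly held between the pads. The gap under the cover is closed on both sides, and the bail is still open at (130,290). I'll lean towards +y again with a slight upward bias and watch the moment.

```bash
python3 -m inch '[[0,-0.0041,-0.0006,-1,0,0,-0.1],[0,-0.0075,-0.0010,-2,0,0,-0.1],[0,-0.0110,-0.0012,-3,0,0,-0.1],[0,-0.0145,-0.0014,-4,0,0,-0.1],[0,-0.0180,-0.0014,-5,0,0,-0.1]]' >/dev/null;  python3 d.py 0 1.5 231.7;  python3 -m inch '[[0,-0.0039,-0.0002,-1.1,0,0,-0.1],[0,-0.0078,-0.0004,-2.25,0,0,-0.1]]'>/dev/null;  python3 d.py 0 1.5 231.7
```

```text
t 11.25 j [ 0.14  0.42  1.8  -0.1   0.95  2.  ] F [  3.5   6.9 -13.7] M [ 1.91 -0.85 -0.02] w 41.1
now panel [  0.   19.2 232. ] shift [-0.  17.6  1.9] turn [ 5.1   0.06 -0.01]
t 11.5 j [ 0.16  0.43  1.79 -0.14  0.97  2.04] F [  3.7   7.  -11.6] M [ 2.16 -0.78 -0.01] w 41.1
now panel [  0.   27.2 231.8] shift [-0.  25.4  3.4] turn [ 7.34  0.05 -0.01]
```

```bash
python3 -m inch '[[0,-0.0039,-0.0001,-1.1,0,0,-0.1],[0,-0.0078,-0.0001,-2.25,0,0,-0.1],[0,-0.0078,-0.0001,-2.25,0,0,-0.1]]'>/dev/null;  python3 d.py 0 1.5 231.7
```

```text
t 11.88 j [ 0.18  0.44  1.78 -0.18  1.    2.08] F [-0.4  6.3 -1.6] M [ 1.33 -0.01 -0.1 ] w 40.9
now panel [1.000e-01 3.500e+01 2.316e+02] shift [-0.1 33.1  5.4] turn [9.59 0.02 0.02]
```

The moment and force dropped again at 9.6°, so the -y side is free. Next I'll raise the +y side about the lifted -y edge, with about 2 mm of sag allowance.

```bash
python3 -m inch '[[0,0.0054,-0.0013,1.5,0,0,-0.1],[0,0.0107,-0.0020,3,0,0,-0.1],[0,0.0159,-0.0025,4.5,0,0,-0.1]]'>/dev/null;  python3 d.py 0 1.5 231.7 -5
```

```text
t 12.25 j [ 0.14  0.42  1.8  -0.1   0.96  2.  ] F [  9.9   6.5 -36.5] M [ 1.29 -2.24  0.13] w 41.1
now panel [ -0.3  19.2 234.4] shift [ 0.3 17.4  4.2] turn [0.07 0.15 0.04]
```

```bash
python3 -m inch '[[0,0.0071,-0.0019,2,0,0,-0.1],[0,0.0141,-0.0026,4,0,0,-0.1]]'>/dev/null;  python3 d.py 0 1.5 231.7 -1
```

```text
t 12.5 j [ 0.1   0.39  1.82 -0.02  0.93  1.92] F [ 0.8  1.1 -0.4] M [ 0.26 -0.06  0.01] w 41.0
now panel [  0.4   5.2 240.9] shift [-0.4  3.5  9.3] turn [0.07 0.01 0.02]
```

Both sides are free (Fz about 0, roughly 9 mm up). Next I'll level it and lift gently to about 15 mm clear.

```bash
python3 -m inch '[[0,0.0033,-0.0005,1,0,0,-0.1],[0,0.0033,-0.005,1,0,0,-0.1],[0,0.0033,-0.010,1,0,0,-0.1],[0,0.0033,-0.015,1,0,0,-0.1],[0,0.0033,-0.0185,1,0,0,-0.1]]'>/dev/null;  python3 d.py 0 1.5 260; python3 -m inch '[[0,0,0,0,0,0,-0.1],[0,0,0,0,0,0,-0.1]]' >/dev/null;  python3 d.py 0 1.5 260
python3 - <<'E'
from h import *
# check: copper coil and clear-cover top in the scene view, before/after
im,K,T=cam("scene"); old=cv2.imread("pics/scene0.png")[...,::-1]
for n,a in(("start",old),("now",im)):
    r=a[190:250,240:300].astype(int); m=(r[...,0]-r[...,2]>25)&(r[...,0]>80); y,x=np.nonzero(m); print(n,m.sum(),x.mean()+240,y.mean()+190)
P=lambda z:[487.8,82.5,z]
print("expected coil shift px",proj([P(90.)],K,T)-proj([P(63.)],K,T))
d=np.abs(im.astype(int)-old).sum(2)
for n,s in dict(driver=(295,150,365,175),jar=(165,290,205,335),decoyL=(205,262,235,302),decoyR=(328,180,352,208)).items(): print(n,(d[s[1]:s[3],s[0]:s[2]]>120).sum())
cv2.imwrite("pics/end.png",im[...,::-1])
E
```

```text
t 13.12 j [ 0.1   0.36  1.82 -0.    0.97  1.9 ] F [-0.   0.4 -1.2] M [ 0.07 -0.    0.03] w 40.6
now panel [  0.3   2.5 259.5] shift [-0.3  1.  -0.5] turn [ 0.07 -0.02  0.01]
t 13.38 j [ 0.1   0.36  1.82 -0.    0.97  1.9 ] F [ 0.6  0.3 -0.4] M [ 0.01  0.01 -0.03] w 40.8
now panel [  0.3   2.4 259. ] shift [-0.3  0.9 -1. ] turn [0.07 0.01 0.  ]
start 0 nan nan
now 21 264.23809523809524 221.0
expected coil shift px [[ 0.02977824 -7.13919688]]
driver 0
jar 0
decoyL 0
decoyR 0<stdin>:5: RuntimeWarning: Mean of empty slice.
  ret = ret.dtype.type(ret / rcount)
```

Run:
```python
from h import *
im,K,T=cam("scene"); mid=cv2.resize(cv2.imread("pics/mid.png"),(80,70),interpolation=cv2.INTER_AREA)[...,::-1]
pt=lambda y,z:[487.8+.225*y,82.5+.974*y,z]
print("blade pred",proj([pt(18,66)],K,T),"coil seated/lifted pred",proj([pt(0,68),pt(0,95)],K,T))
for n,a in(("mid",mid),("now",im[175:245,230:310])):
    r=a.astype(int)[20:60,20:60]; d=r[...,0]-r[...,2]
    for t in (12,):
        m=(d>t).astype(np.uint8); k,l,s,c=cv2.connectedComponentsWithStats(m)
        for i in range(1,k):
            if s[i,4]>6: print(n,s[i,4],(c[i]+[250,195]).round(1),r[l==i].mean(0).round())
```

```text
blade pred [[261.05922932 220.31668796]] coil seated/lifted pred [[265.87388061 216.30444735]
 [265.90382413 209.1256236 ]]
mid 30 [267.2 218.4] [120. 109. 100.]
now 33 [266.9 211.5] [122. 111. 100.]
now 13 [262.2 220.2] [100.  89.  66.]
now 8 [262.1 226. ] [153. 141. 109.]
```

The coil rose 6.9 px, which is about 26–27 mm. The brass blades are now visible at (262,220), so the foot hangs about 14 mm clear of the rim, upright.

```bash
python3 -c "
from workcell import manip; print(manip.hand_in())"
```

```text
the job is handed in; nothing more can be done
None
```

The job is handed in: the bail is open on the far side, and the relay is held upright about 14 mm above its base after rocking both sides free. The loose things I checked (screwdriver, swab jar, both blue decoys) hadn't moved; I didn't check the bit block separately. Partway through, both sides snapped back in and I briefly pulled straight up with 53 N, so I lowered it and rocked it out again.

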